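# Index a dial fixture to its next workpiece and lock it

### The job

The round four-station dial fixture on the bench is locked with an empty nest at its pointer; the vee pulley is the next part to be worked on. Lift the T-handled spring plunger, give it a quarter turn and let it down into its rest notch, so that it stays parked with its pin clear of the dial when you take your hand off. Turn the dial (it has an upright crank grip for this) until the pulley's nest stands at the pointer, then turn the T-handle back so that the spring drives the pin fully home in the dial and locks it there; keep all the parts in their nests and leave the other things on the bench where they are.

Things in the scene. Friction and masses are not known exactly. Their poses are not given: they have to be found in the camera images.
- index_fixture: Fixed base: dark round casting 256 mm across, at an unknown place and yaw. Origin: on the dial's axis, on the bench; z up; the pointer and the work position lie at -x, roughly towards the robot, the plunger at -y. The grey pointer with a steel arrow stands at x = -147 to -112 mm, 44.5 mm high. The grey bracket for the plunger stands at y = -164 to -96 mm, 50 mm wide, top at 72 mm.
- collar_top (a point): Centre of the top of the steel collar on the bracket, on the plunger's axis (110 mm from the dial's axis at the base's -y), 92 mm above the bench; axes as the base's. The collar is 27 mm across and 20 mm high; two slots 9 mm wide cross in its top: a deep one along y (14 mm deep, pin home) and a shallow rest notch along x (3 mm deep, pin parked).
- dial (a joint): Angle of the dial, rad, counter-clockwise from above, 0 at the start (locked); turns endlessly either way, stiffly (0.12 N m), stays where left. It locks at every multiple of 1.571 rad, play 0.01 rad.
- dial_top (a point): Centre of the dial's upper face, 38 mm above the bench; turns with the dial. Aluminium disc 248 mm across, 14 mm thick, with four 10 mm holes at 110 mm from the axis, on its own +x, +y, -x, -y, and four equal nests at 58 mm on the same four axes. At the start its axes are the base's: the nest at -x (at the pointer) is empty, those at +y, +x, -y are loaded.
- plunger (a joint): Lift of the pin, m: 0 fully home (9 mm deep in a hole of the dial), 0.011 parked in the rest notch (tip 2 mm clear of the dial), 0.009 standing on the dial's face between holes, 0.024 at most. A spring pushes it down: 5 N at home, 9 N parked, 11 N at 18 mm. The pin is 8 mm thick with a round tip: within 3 mm of a hole the spring pulls the dial in line.
- t_grip (a joint): Turn of the T-handle, rad, counter-clockwise from above, about 0 at the start, limits -1.8 and 1.8. The ridge under it (22 x 5 mm, along the bar) sits in the deep slot at 0 and in the rest notch at +1.571 or -1.571. It turns across only when lifted over 14 mm, and drops into a slot when within 0.15 rad of it; let go elsewhere it stays on the collar's top, 14 mm up.
- t_mid (a point): Centre of the T-handle's bar, black, 46 mm long along this point's y axis, 12 mm thick (hub 19 mm across in the middle), 16 mm tall; 112 mm above the bench at home, 123 mm parked. Along the base's y at home, its x when parked. Pinch it across its x from above, fingertips above the collar's top (92 mm). It rises and turns with the handle.
- crank_mid (a point): Where to grasp the upright crank grip of the dial: black round sleeve 20 mm across that spins freely on its stud, 55 mm from the dial's axis; this point is 110 mm above the bench, the sleeve goes from 44 to 128 mm. At the start it stands midway between the nests at the base's -x and +y. It moves with the dial.
- work_point (a point): Fixed point of the base at the pointer, where the centre of the pulley's underside must come: 58 mm from the dial's axis towards the pointer, 42 mm above the bench.
- pulley: White turned vee pulley, 60 mm across, 24 mm tall, loose in a nest of the dial between three steel dowels (1 mm play), on a low ring; origin at the centre of its underside, 42 mm above the bench. It starts in the nest at +y, +x or -y of the base.
- bush_a: Flanged bronze bush, 34 mm across, 26 mm tall, standing loose inside the low ring of another nest of the dial (top at 64 mm); origin at the centre of its underside.
- bush_b: A second bush like bush_a, in the third loaded nest.
- tape_roll: Roll of black tape, 62 mm across, 19 mm high, lying on the bench at the left of the fixture near the front edge, a bystander; origin under its centre.
- hex_key: Dark L-shaped hex key, 93 mm long, 6 mm thick, lying on the bench to the left, a bystander; origin under its middle.
- battery: Black battery pack, 99 x 67 x 42 mm, lying on the bench at the left behind, a bystander; origin under its middle.
Things that resemble listed ones, but are neither listed nor needed, are in the scene too. What is shaped like the bush_b but orange or yellow is not meant.

How it is judged:
On the way, in this order (a step that is already met when the one before it is completed fails the run):
1. the plunger is parked in its rest notch: lifted by 9.5 to 12.8 mm, with the fingers off it (value of joint plunger between 0.0095 and 0.0128 m and contact force between the fingers and plunger below 0.2 N), for 0.3 s.
2. the pulley stands within 12 mm of the work position, with the pin still lifted out of the dial (horizontal distance between pulley and work_point below 0.012 m and value of joint plunger above 0.008 m), for 0.1 s.
At the end, for the whole second after the job is handed in: The plunger pin is fully home in the dial (within 1.5 mm), the pulley lies within 5 mm of the work position at the pointer, the dial and the pulley are at rest, and the pulley and both bushes still sit flat in their nests on the dial (58 mm from its axis, within 6 mm) (value of joint plunger below 0.0015 m and horizontal distance between pulley and work_point below 0.005 m and linear speed of pulley below 0.01 m/s and velocity of joint dial between -0.02 and 0.02 rad/s and height (world z) of pulley between 0.034 and 0.046 m and height (world z) of bush_a between 0.034 and 0.046 m and height (world z) of bush_b between 0.034 and 0.046 m and angle between each of pulley, bush_a, bush_b's own z axis and vertical below 0.1 rad and horizontal distance between pulley and dial_top between 0.052 and 0.064 m and horizontal distance between bush_a and dial_top between 0.052 and 0.064 m and horizontal distance between bush_b and dial_top between 0.052 and 0.064 m); the robot touches nothing.
It fails at once if the pulley or a bush is lifted or knocked out of its nest (height (world z) of any of pulley, bush_a, bush_b above 0.054 m or height (world z) of any of pulley, bush_a, bush_b below 0.03 m or angle between any of pulley, bush_a, bush_b's own z axis and vertical above 0.35 rad).
It fails at once if a bystander (tape roll, hex key or battery) is moved by more than 25 mm (distance of any of tape_roll, hex_key, battery from where it was at the start of the episode above 0.025 m).
It also fails if it takes over 72 s, if anything falls off the work surface, if the arm or the gripper's body presses on something with over 40 N, if the wrist force passes 120 N, or if a joint passes its speed limit or range.

### The arm

A 6-joint arm with a two-finger parallel gripper is mounted at the origin on a cart in front of the work surface, level with it; the furniture and walls round the work are solid. World frame = base frame: x ahead of the robot, y to its left, z up, the work surface at z = 0. Lengths are in m, angles in rad, forces in N, time in s.
With the tool pointing down it reaches from about 0.25 to 0.725 m from the base axis. Payload 4 kg.
Tool frame: the origin (TCP) lies midway between the tips of the shut fingers; the grasp point (between the pads) lies grip_point_offset behind it (grip_point_offset is the distance from the TCP to the grasp point, in m); z points along the fingers, y is the line along which they close (so a half turn about z gives the same grasp; the last joint's range is limited). The gripper opens to 85 mm and grips with 20 to 120 N. Pads are 22 mm wide; open, the fingers measure 114 mm over their backs; the gripper's body (76 mm by 85 mm) begins 54 mm behind the grasp point. The pads swing forward as they close: fully open they stand 13 mm farther back than shut.
Start: joints at [-1.167, 0.241, 0.005, 1.335, 0, 1.571], TCP at [0.196, -0.46, 0.231] pointing down, gripper open.
Joint ranges: [-2.72, 2.72], [-1.05, 1.87], [-1.09, 1.28], [-1.99, 2.15], [-1.42, 1.44], [-3.14, 3.14]. Speed limits (rad/s): [2.79, 2.79, 3.14, 3.14, 3.14, 3.14].

### API

Orientations are given as a unit quaternion [x, y, z, w].
In Python, from workcell import * gives the robot as it stands. The module is installed in compiled form; this text tells all that it offers.
- The arm moves only by the tool arm_command, never from a script. Its arguments are lists of equal length, an entry for each row: "slide": the shift along the tool's x, y, z in cm, a list of three; "spin": the turn about the tool's z in degrees. A call has exactly 5 rows; each row is the pose to reach, as a shift and turn from the pose commanded when the call began, along the tool's axes at that moment; what a row does not reach only later rows make up. A row lasts 1/8 s, in which the tool goes at most 62.5 mm and 10.7 degrees, less where a joint would pass 70% of its speed; a pose out of reach is approached as far as the arm can. A call with a gripper value outside its range is refused whole. "jaw" is the finger opening in cm, from 0 to 8.54, set as the call begins (left out, the last holds). The fingers move at their own pace and stop on an object; the grip force is fixed at half the most. Time passes only in rows, so rows that repeat a pose let the fingers close, or fill a call up. It gives the time, the measured TCP pose, the force, the opening and the grip force at its end, in the units of the state.
- get_obs(): the state, without advancing time (a new reading comes with each control period).
- camera(name): name is "scene" or "top" or "wrist"; returns a dict with "pixels" (400x640x3 uint8, red, green, blue), "range_z" (400x640 float32, m along the optical axis (not along the pixel's ray), 0 where there is no reading), "intrinsics" (3x3 intrinsics, pixels), "rvec" (rotation vector, rad) and "tvec" (3), from world to camera coordinates, as OpenCV has them. Camera axes: x right, y down, z forward; pixel columns grow to the right and rows downward; lengths in m; the calibration is good to about 2 mm. A picture is of the moment at which its call begins.
- job_done(): hands the job in; it is judged then, once.
Trained networks look in a picture, given as the dict that the camera call returned (one of the last four; its "shot" number tells which), for a name from the list of things; names that differ only in an ending like _2 or _b are one class to them, and where a whole thing is asked for, a point or a joint stands for the part that bears it (a point fixed in the world has none). Each returns a list of dicts, best first, with "confidence" (0 to 1); they miss things now and then, are a little off and sometimes report something else, mostly with a low value. They report only what shows in the picture. A call takes as long as a camera call. They do not tell look-alikes from the thing itself.
- recognise(picture, thing): "centre" ([column, row] in pixels, amid what is visible of it).
- landmark_of(picture, thing): "centre" ([column, row] in pixels: a listed point, or the origin of a listed thing).
The state is a dict: "clock": time; "joint_pos": joint angles; "joint_vel": joint speeds; "tau": joint torques, N m; "eef_pos": TCP position; "tool_rot": TCP orientation; "ft_force": force on the tool from outside, world axes, zero at the start; "ft_torque": the same for the moment, N m; "grip_width": finger opening in m; "grasp_force": force on a finger pad.
Only numpy, scipy, OpenCV 4.12 (cv2) and the standard library are available. Lean on these libraries where they do the work, as an engineer would, in place of code of your own. Each camera call takes 0.05 s, during which the arm holds its last target. There are 200 camera calls.

## Working session

There is one attempt and no reset: what is moved stays moved. The work goes in short steps, Python scripts to look and compute and a tool call to move; the robot and the scene stay as the last step left them, time stands still between calls to the robot, and variables do not carry over. Pictures are saved under pics/ and viewed, at most 10 in all, crops included, and the job is handed in when it is done.

Besides the shell and the picture viewer there is one more tool, called after "Call:" as name(argument=value, ...), one argument or row to a line, values as JSON. arm_command: Moves the arm, as the interface text tells. Its arguments: {"type":"object","properties":{"slide":{"type":"array","items":{"type":"array","items":{"type":"number"}}},"spin":{"type":"array","items":{"type":"number"}},"jaw":{"type":"number"}},"required":["slide","spin"]}

```bash
mkdir -p pics
cat > h.py <<'E'
from workcell import *
import numpy as np, cv2
from scipy.spatial.transform import Rotation as R
def cam(n,save=None):
    p=camera(n)
    if save: cv2.imwrite('pics/'+save,p['pixels'][:,:,::-1])
    return p
def ext(p):
    return R.from_rotvec(np.ravel(p['rvec'])).as_matrix(),np.ravel(p['tvec'])
def ray(p,px):
    M,t=ext(p);d=np.linalg.inv(p['intrinsics'])@np.array([px[0],px[1],1.]);return -M.T@t,M.T@d
def atz(p,px,z):
    o,d=ray(p,px);return o+d*(z-o[2])/d[2]
def tri(obs):
    A=np.zeros((3,3));b=np.zeros(3)
    for p,px in obs:
        o,d=ray(p,px);d=d/np.linalg.norm(d);P=np.eye(3)-np.outer(d,d);A+=P;b+=P@o
    x=np.linalg.solve(A,b)
    res=[np.linalg.norm(np.cross(x-ray(p,px)[0],ray(p,px)[1]/np.linalg.norm(ray(p,px)[1]))) for p,px in obs]
    return x,max(res)
def proj(p,X):
    return cv2.projectPoints(np.array([X],float),np.ravel(p['rvec']),np.ravel(p['tvec']),p['intrinsics'],None)[0].ravel()
E
python3 - <<'E'
from h import *
np.set_printoptions(precision=4,suppress=True)
o=get_obs();print(o['clock'],o['eef_pos'],o['tool_rot'],o['grip_width'],[k for k in o]); 
import workcell;print([k for k in dir(workcell) if 'off' in k], globals().get('grip_point_offset'))
ps={n:cam(n,n+'0.png') for n in('scene','top')}
for t in ['index_fixture','collar_top','dial_top','t_mid','crank_mid','work_point','pulley','bush_a','tape_roll','hex_key','battery']:
    L={n:landmark_of(p,t)[:3] for n,p in ps.items()}
    for n in L: print(t,n,[(np.round(d['centre'],1),round(d['confidence'],2)) for d in L[n]])
    if all(L.values()): print('   tri',*tri([(ps[n],L[n][0]['centre']) for n in L]))
E
```

```text
0.0 [ 0.1962 -0.4592  0.2304] [ 0.9797  0.2005 -0.0002 -0.001 ] 0.08520415209063029 ['clock', 'joint_pos', 'joint_vel', 'tau', 'eef_pos', 'tool_rot', 'ft_force', 'ft_torque', 'grasp_force', 'grip_width']
['grip_point_offset'] 0.0187
index_fixture scene [(array([356.6, 213.3]), 0.7)]
index_fixture top [(array([397.8, 172.4]), 0.6)]
   tri [0.5549 0.0714 0.0032] 0.0010143606991994823
collar_top scene [(array([378.7, 165. ]), 0.66)]
collar_top top [(array([452.9, 155.8]), 0.87), (array([399.7, 173.5]), 0.59)]
   tri [ 0.5872 -0.0351  0.0856] 0.0036375719024630384
dial_top scene [(array([357.2, 200.4]), 0.77)]
dial_top top [(array([399.6, 172.8]), 0.84)]
   tri [0.5512 0.0737 0.0398] 0.0021938893444667907
t_mid scene [(array([383.7, 154.5]), 0.44)]
t_mid top [(array([455.2, 154. ]), 0.61)]
   tri [ 0.5826 -0.036   0.1141] 0.0025259857337298496
crank_mid scene [(array([367. , 181.7]), 0.53), (array([218.8, 285.3]), 0.25)]
crank_mid top []
work_point scene [(array([382.7, 205.8]), 0.71), (array([344.7, 211.1]), 0.4)]
work_point top [(array([407.8, 196.7]), 0.96)]
   tri [0.4939 0.053  0.04
[... 229 characters left out ...]
, 0.68)]
   tri [0.5461 0.0687 0.0715] 0.010893800357948449
bush_a scene [(array([283.4, 277.3]), 0.8), (array([270.2, 236.6]), 0.67), (array([343.8, 209.5]), 0.65)]
bush_a top [(array([376.5, 180.2]), 0.7), (array([309.9, 150.4]), 0.66), (array([298.8, 187.3]), 0.44)]
   tri [ 0.5892  0.1711 -0.1442] 0.07679592264744628
tape_roll scene [(array([324.9, 299.5]), 0.69)]
tape_roll top []
hex_key scene [(array([243.1, 317.6]), 0.73)]
hex_key top [(array([233.8, 219.9]), 0.57)]
   tri [0.4298 0.4705 0.0004] 0.0017394487200207754
battery scene [(array([217.1, 286.2]), 0.86), (array([385.4, 205.6]), 0.4)]
battery top [(array([238.6, 178.2]), 0.8)]
   tri [0.533  0.4607 0.001 ] 0.0022191614022973034
```

Run:
```python
import cv2
a=cv2.imread('pics/scene0.png')[130:330,200:460];b=cv2.imread('pics/top0.png')[110:250,330:500]
cv2.imwrite('pics/s0c.png',cv2.resize(a,None,fx=3,fy=3,interpolation=2));cv2.imwrite('pics/t0c.png',cv2.resize(b,None,fx=4,fy=4,interpolation=2))
```

```text
(no output)
```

View pics/s0c.png

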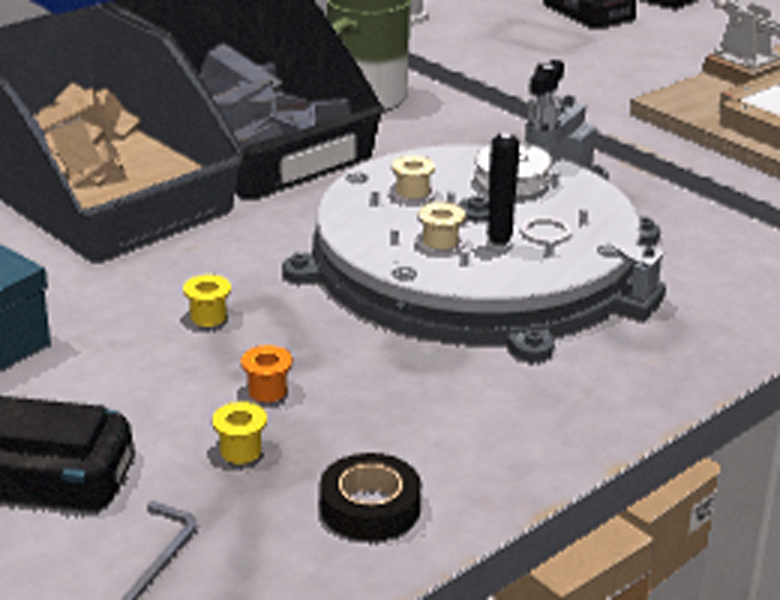

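View pics/t0c.png

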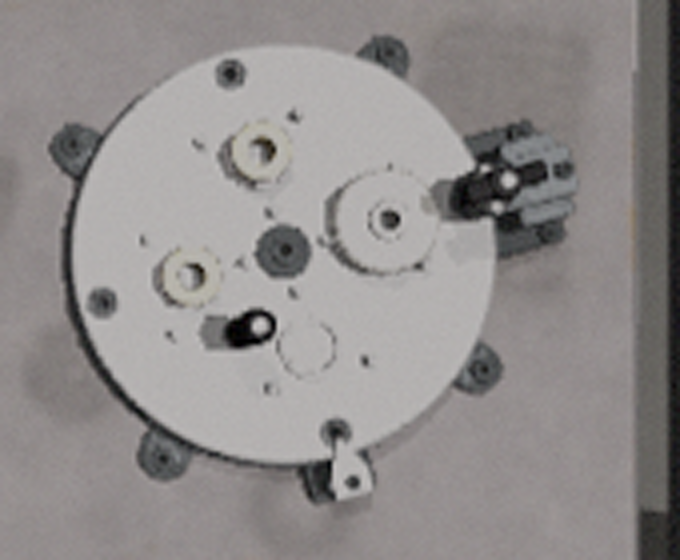

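The top view (crop scale 4, offset 330,110) shows the pulley in the -y nest beside the plunger at about (390,218) in the crop. The bushes are at (260,150) and (188,275), the empty nest at (307,348), the pointer at the bottom (345,475), the crank at (260,325) and the T-bar at (505,180). The yellow and orange bushes in the scene view are decoys. The pulley has to go from -y to -x, so the dial turns -90°, clockwise from above. I'll move over the fixture first.

Call:
arm_command(
  slide=[
    [3, -1.5, -5],
    [8, -4, -9],
    [14, -8, -10],
    [20, -11, -10],
    [25.5, -14, -10],
  ],
  spin=[0, -10, -20, -30, -40],
)

```text
clock: 1.82
eef_pos: [0.3644, -0.2453, 0.3318]
tool_rot: [0.851, 0.526, 0.0, 0.001]
ft_force: [1.0, 0.2, -0.5]
grip_width: 0.0852
grasp_force: 0.0
```

```bash
cat >> h.py <<'E'
np.set_printoptions(precision=4,suppress=True)
def plan(target,yang=None,o=None):
    """cm shift in tool axes and spin(deg) to bring TCP to target, tool y to world angle yang"""
    o=o or get_obs();M=R.from_quat(o['tool_rot']).as_matrix()
    s=M.T@(np.array(target)-o['eef_pos'])*100
    a=np.degrees(np.arctan2(M[1,1],M[0,1]))
    print('clk',round(o['clock'],2),'tcp',o['eef_pos'],'yang',round(a,2),'q',o['joint_pos'],'w',round(o['grip_width'],4))
    print('shift',s.round(2),'spin',None if yang is None else round(-((yang-a+180)%360-180),2))
    return M
E
python3 -c "
from h import *
plan([.56,-.0,.33],19)"
```

```text
clk 1.82 tcp [ 0.3644 -0.2453  0.3318] yang -26.57 q [-0.5926  0.0956  0.0878  1.5611 -0.      1.442 ] w 0.0852
shift [30.69  6.52  0.18] spin -45.57
```

Call:
arm_command(
  slide=[
    [5, 1, 0],
    [11, 2.3, 0],
    [17, 3.6, 0],
    [23, 4.9, 0],
    [28, 6, 0],
  ],
  spin=[-10, -20, -30, -40, -45.5],
)

```text
clock: 2.45
eef_pos: [0.5446, -0.022, 0.3311]
tool_rot: [0.581, 0.814, 0.0, 0.0]
ft_force: [1.2, -0.7, -0.2]
grip_width: 0.0856
grasp_force: 0.0
```

Run:
```python
from h import *
plan([.56,-.0,.33],19)
p=cam('wrist','w0.png')
M,t=ext(p);print('cam at',-M.T@t,'look',M[2],p['intrinsics'][0])
for t in ['collar_top','dial_top','t_mid','crank_mid','work_point','pulley','bush_a']:
    print(t,[(np.round(d['centre'],1),round(d['confidence'],2)) for d in landmark_of(p,t)[:3]])
```

```text
clk 2.45 tcp [ 0.5446 -0.022   0.3311] yang 18.91 q [-0.0403  0.3181  0.366   1.6183 -0.0001  1.2004] w 0.0856
shift [1.58 2.17 0.11] spin -0.09
cam at [0.5186 0.0539 0.4737] look [ 0.1005 -0.2939 -0.9505] [298.2002   0.     316.9401]
collar_top [(array([337.9, 186.7]), 0.92)]
dial_top [(array([342.3,  98.6]), 0.71), (array([344.8, 190.3]), 0.33)]
t_mid [(array([342.7, 188.2]), 0.76)]
crank_mid [(array([316.1,  63.2]), 0.62)]
work_point [(array([298.2,  98.4]), 0.64)]
pulley [(array([344. , 143.6]), 0.74)]
bush_a [(array([345.8,  50.3]), 0.86), (array([385.5,  99.4]), 0.85)]
```

View pics/w0.png

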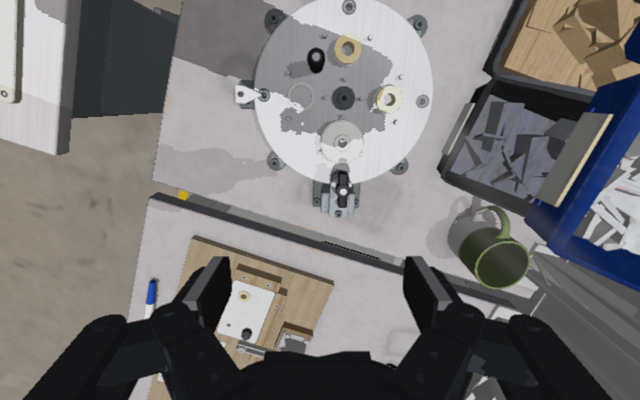

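The wrist view shows the T-handle at about (342,188) with its bar vertical in the image, the pulley at (343,143), the crank top at (317,57) and the dial centre at (343,98). I'll go closer over the T and fit the base pose from all the views.

Call:
arm_command(
  slide=[
    [-0.5, 0.7, 2.5],
    [-1.1, 1.4, 5.5],
    [-1.7, 2, 8.5],
    [-2.3, 2.7, 11],
    [-2.7, 3.3, 12],
  ],
  spin=[0, 0, 0, 0, 0],
)

```text
clock: 3.48
eef_pos: [0.5822, -0.0404, 0.21]
tool_rot: [0.584, 0.812, -0.001, -0.001]
ft_force: [0.0, 0.2, 0.6]
grip_width: 0.0856
grasp_force: 0.0
```

```bash
cat > fit.py <<'E'
from h import *
from scipy.optimize import least_squares
def bp(x,q):  # base point -> world
    c,s=np.cos(x[2]),np.sin(x[2]);return np.array([x[0]+c*q[0]-s*q[1],x[1]+s*q[0]+c*q[1],q[2]])
def fitbase(obs,x0):
    f=lambda x:np.concatenate([(proj(p,bp(x,q))-px)/(0.02*p['intrinsics'][0,0]) for p,px,q,_ in obs])*10
    r=least_squares(f,x0,loss='soft_l1',f_scale=1.);return r.x
E
python3 - <<'E'
from fit import *
k={'collar_top':[0,-.11,.092],'dial_top':[0,0,.038],'t_mid':[0,-.110,.112],'crank_mid':[-.0389,.0389,.110],'work_point':[-.058,0,.042],'pulley':[0,-.058,.042],'index_fixture':[0,0,0]}
obs=[]; tr={}
for n in('wrist','scene','top'):
    p=cam(n,n+'1.png')
    for t,q in k.items():
        L=landmark_of(p,t)
        if L and L[0]['confidence']>.5: obs.append((p,np.array(L[0]['centre']),q,n+' '+t)); tr.setdefault(t,[]).append((p,L[0]['centre']))
x=fitbase(obs,[.553,.073,.33]);print(x,np.degrees(x[2]))
for p,px,q,n in obs: print(n,px.round(1),'at z:',atz(p,px,q[2])[:2],'model',bp(x,q)[:2])
for t in tr:
    if len(tr[t])>1: print(t,*tri(tr[t]),'model',bp(x,k[t]))
T=bp(x,k['t_mid']);plan([T[0],T[1],.13],np.degrees(x[2]))
E
```

```text
[0.5513 0.069  0.3005] 17.215858348741882
wrist collar_top [317.9 191.6] at z: [ 0.5819 -0.0375] model [ 0.5839 -0.0361]
wrist dial_top [322.8  64. ] at z: [0.5507 0.0708] model [0.5513 0.069 ]
wrist t_mid [322.  197.6] at z: [ 0.585  -0.0358] model [ 0.5839 -0.0361]
wrist work_point [261.8  64.4] at z: [0.4956 0.0516] model [0.4959 0.0518]
wrist pulley [319.5 197.4] at z: [ 0.5904 -0.0572] model [0.5685 0.0136]
wrist index_fixture [326.   69.8] at z: [0.5551 0.0707] model [0.5513 0.069 ]
scene collar_top [378.  162.3] at z: [ 0.5918 -0.0316] model [ 0.5839 -0.0361]
scene dial_top [361.5 202. ] at z: [0.5431 0.0708] model [0.5513 0.069 ]
scene crank_mid [369.6 181.2] at z: [0.5061 0.0881] model [0.5027 0.0946]
scene work_point [382.6 205.5] at z: [0.4954 0.0519] model [0.4959 0.0518]
scene pulley [370.2 187.7] at z: [0.5758 0.0083] model [0.5685 0.0136]
scene index_fixture [353.4 217.1] at z: [0.5517 0.0863] model [0.5513 0.069 ]
top collar_top [456.3 154.8] at z: [ 0.586  -0.0432] model [ 0.5839 -0.0361]
top dial_top [399.1 173.1] at z: [0.5491 0.073 ] model [0.5513 0.069 ]
top cran
[... 237 characters left out ...]
 at z: [0.5444 0.079 ] model [0.5513 0.069 ]
collar_top [ 0.5865 -0.0372  0.093 ] 0.007758093588430645 model [ 0.5839 -0.0361  0.092 ]
dial_top [0.5487 0.0704 0.0355] 0.0038233147302370067 model [0.5513 0.069  0.038 ]
work_point [0.4953 0.0541 0.0419] 0.0038379667217445547 model [0.4959 0.0518 0.042 ]
pulley [ 0.5872 -0.0218  0.0316] 0.03706436815441588 model [0.5685 0.0136 0.042 ]
index_fixture [ 0.5525  0.0766 -0.0063] 0.00770264501333306 model [0.5513 0.069  0.    ]
crank_mid [0.5032 0.0974 0.114 ] 0.004120116800266597 model [0.5027 0.0946 0.11  ]
clk 4.67 tcp [ 0.5833 -0.0391  0.2111] yang 18.64 q [-0.067   0.4185  0.2041  1.3565  0.      1.1786] w 0.0857
shift [0.26 0.16 8.11] spin 1.42
```

View pics/wrist1.png

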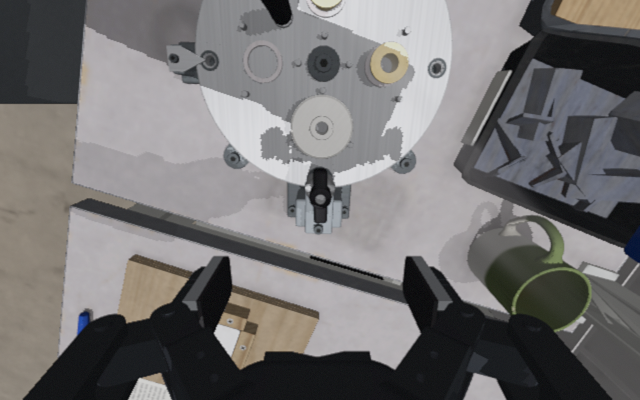

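The close view shows the dial's holes at (210,60) and (437,68), the pulley bore at (321,128) and the T-bar from (320,172) to (319,220) with its hub at (320,198). I'll use these points for the yaw.

Run:
```python
from fit import *
p=cam('wrist')
a=atz(p,(210,60),.038);b=atz(p,(437,68),.038);d=b-a
print(a,b,np.linalg.norm(d),'mid',(a+b)/2,'yaw',np.degrees(np.arctan2(d[1],d[0])))
print('pulley',atz(p,(321,128),.066),'T hub',atz(p,(320,198),.122),'ends',atz(p,(320.5,171),.12),atz(p,(319.5,220),.12))
c=(a+b)/2;y=np.arctan2(d[1],d[0]);x=[c[0],c[1],y]
for n,q in {'T':[0,-.11,.122],'P':[0,-.058,.066]}.items(): print(n,bp(x,q),proj(p,bp(x,q)))
# depth-based t check
z=p['range_z'];print('depth T',z[190:206:4,316:326:3])
```

```text
[0.4474 0.0407 0.038 ] [0.6583 0.1042 0.038 ] 0.2203173732475334 mid [0.5529 0.0724 0.038 ] yaw 16.74394440555593
pulley [0.5687 0.0163 0.066 ] T hub [ 0.5838 -0.0327  0.122 ] ends [ 0.5771 -0.0117  0.12  ] [ 0.5898 -0.0519  0.12  ]
T [ 0.5845 -0.0329  0.122 ] [320.8569 198.4668]
P [0.5696 0.0169 0.066 ] [322.1389 127.6475]
depth T [[0.2428 0.2429 0.2422 0.2452]
 [0.2434 0.2422 0.2427 0.2444]
 [0.2435 0.2435 0.2448 0.2441]
 [0.2445 0.2454 0.2445 0.2447]]
```

Call:
arm_command(
  slide=[
    [0.3, 0.2, 3],
    [0.55, 0.3, 6],
    [0.55, 0.3, 9],
    [0.55, 0.3, 11],
    [0.55, 0.3, 11.4],
  ],
  spin=[1, 1.6, 1.6, 1.6, 1.6],
  jaw=5,
)

```text
clock: 5.35
eef_pos: [0.5831, -0.0329, 0.0955]
tool_rot: [0.595, 0.804, -0.001, -0.001]
ft_force: [0.1, -0.1, 0.8]
grip_width: 0.0499
grasp_force: 0.0
```

```bash
python3 -c "
from h import *
p=cam('wrist','w2.png')
plan([.5845,-.0329,.097],17)"
```

```text
clk 5.4 tcp [ 0.5837 -0.0329  0.0961] yang 17.04 q [-0.0563  0.4956  0.0156  1.0928  0.      1.2171] w 0.0499
shift [-0.02  0.08 -0.09] spin 0.04
```

View pics/w2.png

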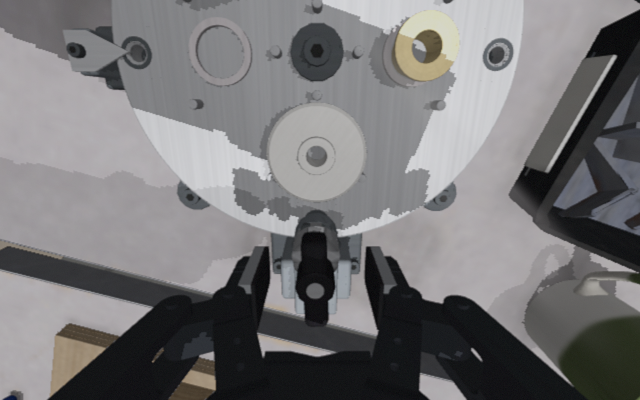

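The fingers straddle the T-bar evenly: the bar is at column 316 and the fingers at about 262 and 372. Closing.

Call:
arm_command(
  slide=[
    [0, 0, -0.1],
    [0, 0, -0.1],
    [0, 0, -0.1],
    [0, 0, -0.1],
    [0, 0, -0.1],
  ],
  spin=[0, 0, 0, 0, 0],
  jaw=0,
)

```text
clock: 6.02
eef_pos: [0.5831, -0.0336, 0.0998]
tool_rot: [0.595, 0.804, -0.001, -0.0]
ft_force: [-5.8, -1.5, 6.5]
grip_width: 0.0109
grasp_force: 59.0
```

Call:
arm_command(
  slide=[
    [0, 0, -0.5],
    [0, 0, -1],
    [0, 0, -1.5],
    [0, 0, -2],
    [0, 0, -2],
  ],
  spin=[0, 0, 0, 0, 0],
)

```text
clock: 6.65
eef_pos: [0.583, -0.0334, 0.1173]
tool_rot: [0.595, 0.804, -0.001, -0.001]
ft_force: [-3.3, -3.8, -12.2]
grip_width: 0.0109
grasp_force: 58.5
```

Call:
arm_command(
  slide=[
    [0, 0, 0],
    [0, 0, 0],
    [0, 0, 0],
    [0, 0, 0],
    [0, 0, 0],
  ],
  spin=[-9, -18, -27, -36, -45],
)

```text
clock: 7.28
eef_pos: [0.5823, -0.0338, 0.1168]
tool_rot: [0.239, 0.971, -0.001, -0.002]
ft_force: [-5.0, -4.4, -11.2]
grip_width: 0.0104
grasp_force: 58.5
```

Call:
arm_command(
  slide=[
    [0, 0, 0],
    [0, 0, 0],
    [0, 0, 0],
    [0, 0, 0],
    [0, 0, 0],
  ],
  spin=[-10, -20, -30, -40, -45],
)

```text
clock: 7.9
eef_pos: [0.5821, -0.0346, 0.1167]
tool_rot: [-0.149, 0.989, -0.001, -0.003]
ft_force: [-4.9, -6.9, -11.6]
grip_width: 0.0106
grasp_force: 58.5
```

Call:
arm_command(
  slide=[
    [0, 0, 0],
    [0, 0, 0.3],
    [0, 0, 0.6],
    [0, 0, 0.9],
    [0, 0, 0.9],
  ],
  spin=[0, 0, 0, 0, 0],
)

```text
clock: 8.52
eef_pos: [0.5823, -0.0346, 0.1108]
tool_rot: [-0.147, 0.989, -0.001, -0.002]
ft_force: [-11.2, -6.3, 3.3]
grip_width: 0.0107
grasp_force: 60.7
```

Call:
arm_command(
  slide=[
    [0, 0, 0],
    [0, 0, 0],
    [0, 0, 0],
    [0, 0, 0],
    [0, 0, 0],
  ],
  spin=[0, 0, 0, 0, 0],
  jaw=5,
)

```text
clock: 9.15
eef_pos: [0.5845, -0.0328, 0.1092]
tool_rot: [-0.148, 0.989, 0.0, 0.0]
ft_force: [0.2, 0.3, 0.7]
grip_width: 0.0502
grasp_force: 0.0
```

Call:
arm_command(
  slide=[
    [0, 0, -2],
    [0, 0, -4],
    [0, 0, -6],
    [0, 0, -8],
    [0, 0, -9],
  ],
  spin=[0, 0, 0, 0, 0],
)

```text
clock: 9.78
eef_pos: [0.5849, -0.0329, 0.2003]
tool_rot: [-0.148, 0.989, -0.0, 0.001]
ft_force: [0.5, 0.4, -0.4]
grip_width: 0.0502
grasp_force: 0.0
```

Run:
```python
from fit import *
x=[.5529,.0724,np.radians(17)]
C=bp(x,[-.0389,.0389,.11]);print('crank model',C)
ps=[cam('wrist','w3.png'),cam('scene'),cam('top')]
ob=[]
for p in ps:
    for t in('t_mid','crank_mid'):
        L=landmark_of(p,t);print(t,[(np.round(d['centre'],1),round(d['confidence'],2)) for d in L[:2]])
        if L: print(atz(p,L[0]['centre'],.110 if t[0]=='c' else .123))
        if L and t[0]=='c' and L[0]['confidence']>.4: ob.append((p,L[0]['centre']))
if len(ob)>1: print('crank tri',*tri(ob))
plan([C[0],C[1],.2],107)
```

```text
crank model [0.5043 0.0982 0.11  ]
t_mid [(array([317.2, 209.4]), 0.89)]
[ 0.5851 -0.0323  0.123 ]
crank_mid [(array([505.8, 156.8]), 0.78)]
[0.5044 0.0979 0.11  ]
t_mid [(array([382.5, 154.1]), 0.55)]
[ 0.5705 -0.0214  0.123 ]
crank_mid [(array([368.3, 184.5]), 0.61)]
[0.4967 0.1019 0.11  ]
t_mid [(array([456.5, 152.7]), 0.65)]
[ 0.5859 -0.0343  0.123 ]
crank_mid [(array([391.5, 190.1]), 0.63)]
[0.5048 0.1002 0.11  ]
crank tri [0.5035 0.0987 0.1071] 0.002932406983621506
clk 10.22 tcp [ 0.584  -0.0329  0.1983] yang 107.04 q [-0.0563  0.4257  0.1819  1.3284  0.     -0.3536] w 0.0499
shift [ 3.77 14.87 -0.16] spin 0.04
```

View pics/w3.png

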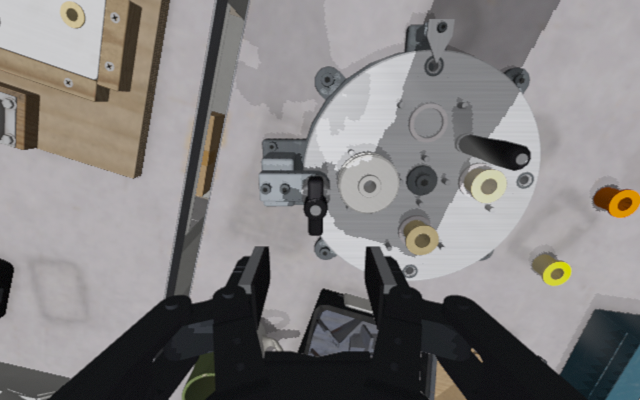

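The T-bar is now vertical in the image at (316,205), along the base's x, so it is parked. The crank top is at (522,158). Going to the crank.

Call:
arm_command(
  slide=[
    [1, 4, 0],
    [2, 8, 0],
    [3, 12, 0],
    [3.8, 14.9, 0],
    [3.8, 14.9, 0],
  ],
  spin=[0, 0, 0, 0, 0],
)

```text
clock: 10.85
eef_pos: [0.5032, 0.0998, 0.1991]
tool_rot: [-0.15, 0.989, 0.0, -0.0]
ft_force: [0.6, -1.2, 0.1]
grip_width: 0.0502
grasp_force: 0.0
```

Call:
arm_command(
  slide=[
    [0, 0, 2],
    [0, 0, 5],
    [0, 0, 8],
    [0, 0, 10.5],
    [0, 0, 10.5],
  ],
  spin=[0, 0, 0, 0, 0],
)

```text
clock: 11.48
eef_pos: [0.5029, 0.0972, 0.092]
tool_rot: [-0.148, 0.989, -0.0, -0.003]
ft_force: [0.5, -0.7, 0.0]
grip_width: 0.0499
grasp_force: 0.0
```

Call:
arm_command(
  slide=[
    [0, 0, 0],
    [0, 0, 0],
    [0, 0, 0],
    [0, 0, 0],
    [0, 0, 0],
  ],
  spin=[0, 0, 0, 0, 0],
  jaw=0,
)

```text
clock: 12.1
eef_pos: [0.5061, 0.098, 0.0957]
tool_rot: [-0.148, 0.989, -0.001, 0.002]
ft_force: [2.9, -3.6, 6.1]
grip_width: 0.0183
grasp_force: 59.2
```

Run:
```python
from fit import *
M=plan([.5043,.0982,.094],107)
yaw=17
c=np.array([.5529,.0724,0])
P=lambda a:c+.055*np.array([np.cos(np.radians(a+yaw)),np.sin(np.radians(a+yaw)),0])
for a in np.arange(135,38,-6): print(a,P(a)[:2],(M.T@(P(a)-P(135))*100).round(2))
```

```text
clk 12.1 tcp [0.5061 0.098  0.0957] yang 107.01 q [ 0.1922  0.3682 -0.1895  1.009  -0.0015 -0.1047] w 0.0183
shift [0.17 0.07 0.17] spin 0.01
135 [0.5043 0.0982] [0. 0. 0.]
129 [0.5073 0.1032] [-0.43  0.39  0.  ]
123 [0.5108 0.1078] [-0.89  0.72  0.  ]
117 [0.5147 0.112 ] [-1.39  1.01  0.  ]
111 [0.519  0.1157] [-1.92  1.25  0.01]
105 [0.5238 0.119 ] [-2.47  1.42  0.01]
99 [0.5288 0.1218] [-3.03  1.54  0.01]
93 [0.5341 0.1241] [-3.6   1.6   0.01]
87 [0.5396 0.1258] [-4.18  1.6   0.01]
81 [0.5452 0.1269] [-4.75  1.54  0.02]
75 [0.551  0.1274] [-5.31  1.42  0.02]
69 [0.5567 0.1273] [-5.86  1.24  0.02]
63 [0.5625 0.1266] [-6.39  1.01  0.02]
57 [0.5681 0.1253] [-6.88  0.72  0.03]
51 [0.5735 0.1234] [-7.35  0.38  0.03]
45 [0.5787 0.121 ] [-7.78 -0.    0.03]
39 [0.5837 0.118 ] [-8.16 -0.43  0.03]
```

Call:
arm_command(
  slide=[
    [-0.43, 0.39, 0],
    [-0.89, 0.72, 0],
    [-1.39, 1.01, 0],
    [-1.92, 1.25, 0],
    [-2.47, 1.42, 0],
  ],
  spin=[0, 0, 0, 0, 0],
)

```text
clock: 12.72
eef_pos: [0.5249, 0.118, 0.0957]
tool_rot: [-0.148, 0.989, -0.001, 0.001]
ft_force: [0.2, -7.1, 8.6]
grip_width: 0.0184
grasp_force: 59.5
```

Call:
arm_command(
  slide=[
    [-0.56, 0.12, 0],
    [-1.13, 0.18, 0],
    [-1.71, 0.18, 0],
    [-2.28, 0.12, 0],
    [-2.84, 0, 0],
  ],
  spin=[0, 0, 0, 0, 0],
)

```text
clock: 13.35
eef_pos: [0.5507, 0.1264, 0.0956]
tool_rot: [-0.148, 0.989, -0.001, -0.0]
ft_force: [-2.5, -5.5, 9.9]
grip_width: 0.0183
grasp_force: 59.7
```

Call:
arm_command(
  slide=[
    [-0.55, -0.18, 0],
    [-1.08, -0.41, 0],
    [-1.57, -0.7, 0],
    [-2.04, -1.04, 0],
    [-2.47, -1.42, 0],
  ],
  spin=[0, 0, 0, 0, 0],
)

```text
clock: 13.98
eef_pos: [0.5777, 0.1212, 0.0956]
tool_rot: [-0.148, 0.989, 0.0, -0.001]
ft_force: [-4.8, -3.0, 10.0]
grip_width: 0.0182
grasp_force: 59.7
```

Call:
arm_command(
  slide=[
    [0, 0, 0],
    [0, 0, 0],
    [0, 0, 0],
    [0, 0, 0],
    [0, 0, 0],
  ],
  spin=[0, 0, 0, 0, 0],
)

```text
clock: 14.6
eef_pos: [0.5789, 0.1207, 0.0957]
tool_rot: [-0.148, 0.989, -0.0, 0.001]
ft_force: [-1.7, -3.4, 8.3]
grip_width: 0.0183
grasp_force: 59.5
```

Run:
```python
from fit import *
plan([.5787,.121,.094],107);print(get_obs()['ft_force'])
cam('wrist','w4.png')
```

```text
clk 14.6 tcp [0.5789 0.1207 0.0957] yang 107.01 q [ 0.206   0.5059  0.0317  1.0954 -0.0008 -0.0909] w 0.0183
shift [0.01 0.03 0.17] spin 0.01
[-1.6786 -3.3521  8.3217]
```

View pics/w4.png

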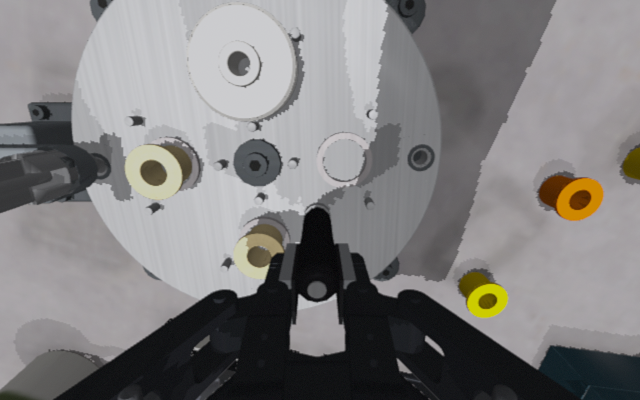

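The pulley is now at the pointer side, at (241,63), with the empty nest at +y (343,157). Release the crank, rise and check the angle.

Call:
arm_command(
  slide=[
    [0, 0, 0],
    [0, 0, 0],
    [0, 0, 0],
    [0, 0, 0],
    [0, 0, 0],
  ],
  spin=[0, 0, 0, 0, 0],
  jaw=5,
)

```text
clock: 15.28
eef_pos: [0.5787, 0.1213, 0.094]
tool_rot: [-0.148, 0.989, 0.0, -0.0]
ft_force: [-0.3, -0.2, 0.4]
grip_width: 0.0501
grasp_force: 0.0
```

Call:
arm_command(
  slide=[
    [0, 0, -3],
    [0, 0, -6],
    [0, -2, -9],
    [0, -6, -11],
    [0, -10, -12],
  ],
  spin=[0, 0, 0, 0, 0],
)

```text
clock: 15.9
eef_pos: [0.609, 0.025, 0.216]
tool_rot: [-0.149, 0.989, -0.0, 0.001]
ft_force: [0.3, -0.5, -0.6]
grip_width: 0.05
grasp_force: 0.0
```

Run:
```python
from fit import *
p=cam('wrist','w5.png')
plan([.5845,-.0329,.2],107)
im=p['pixels'];big=[]
x=[.5529,.0724,np.radians(17)]
for n,q in {'+x':[.11,0,.038],'+y':[0,.11,.038],'-x':[-.11,0,.038],'-y':[0,-.11,.038]}.items():
    u=proj(p,bp(x,q)).round().astype(int);print(n,u)
    c=np.zeros((60,60,3),np.uint8)
    s=im[max(u[1]-15,0):u[1]+15,max(u[0]-15,0):u[0]+15]
    big.append(cv2.resize(s,(300,300),interpolation=cv2.INTER_NEAREST) if s.size else np.zeros((300,300,3),np.uint8))
a=np.vstack([np.hstack(big[:2]),np.hstack(big[2:])])
cv2.imwrite('pics/holes5.png',a[:,:,::-1])
```

```text
clk 15.95 tcp [0.6106 0.0197 0.2167] yang 106.78 q [ 0.0341  0.4667  0.2934  1.3923 -0.0037 -0.2588] w 0.0503
shift [ 4.03 -4.27  1.68] spin -0.22
+x [369 236]
+y [478 141]
-x [382  24]
-y [271 141]
```

View pics/w5.png

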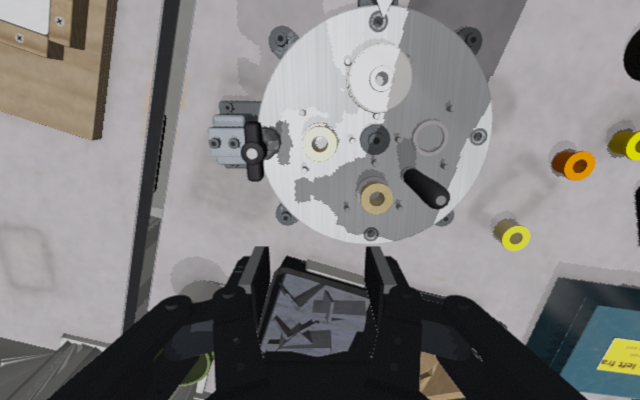

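View pics/holes5.png

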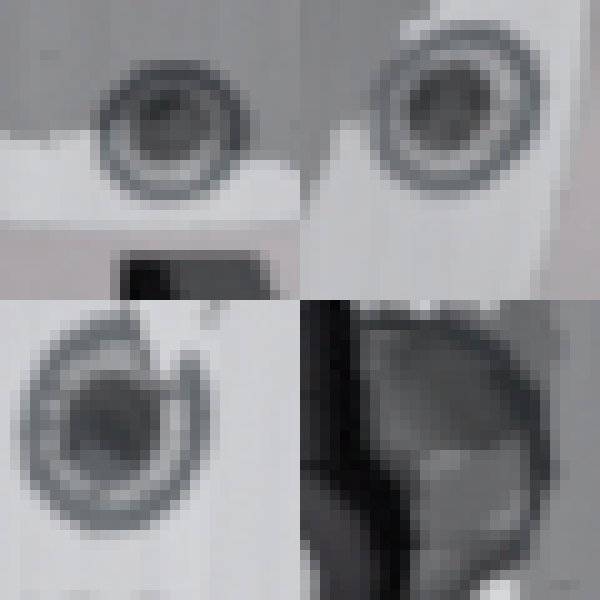

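The pulley is at the pointer (380,78) and the T is still parked at (253,153). The holes lie a few pixels from the prediction, but the arm was still settling. I'll re-measure with circle detection.

```bash
cat > holes.py <<'E'
from fit import *
def holes(p,x,names='+x +y -x'.split(),w=16,s=8):
    Q={'+x':[.11,0,.038],'+y':[0,.11,.038],'-x':[-.11,0,.038],'-y':[0,-.11,.038]};out={}
    g=cv2.cvtColor(p['pixels'],cv2.COLOR_RGB2GRAY)
    f=np.linalg.norm(proj(p,bp(x,[0,.0085,.038]))-proj(p,bp(x,[0,0,.038])))
    for n in names:
        u=proj(p,bp(x,Q[n]));c=u.round().astype(int);r0,c0=max(c[1]-w,0),max(c[0]-w,0)
        b=cv2.resize(g[r0:c[1]+w,c0:c[0]+w],None,fx=s,fy=s,interpolation=cv2.INTER_CUBIC)
        h=cv2.HoughCircles(b,cv2.HOUGH_GRADIENT_ALT,1.5,20,param1=150,param2=.5,minRadius=int(2.5*s),maxRadius=int(10*s))
        if h is None: print(n,'none');continue
        h=h.reshape(-1,h.shape[-1]);px=(h[0,:2]+.5)/s-.5+[c0,r0];W=atz(p,px,.038);out[n]=W
        print(n,'pred',u.round(1),'got',px.round(1),'r',(h[:,2]/s).round(1),W[:2])
    return out
E
python3 - <<'E'
from holes import *
p=cam('wrist');x=[.5529,.0724,np.radians(17)]
plan([.5845,-.0329,.2],107)
o=holes(p,x)
if '+x' in o and '-x' in o:
    d=o['+x']-o['-x'];print(np.linalg.norm(d),'yaw',np.degrees(np.arctan2(d[1],d[0])),'mid',(o['+x']+o['-x'])/2)
if '+x' in o and '+y' in o:
    d=o['+x']-o['+y'];print(np.linalg.norm(d),'yaw',np.degrees(np.arctan2(d[1],d[0]))+45)
for t,q in (('t_mid',[0,-.11,.123]),('pulley',[-.058,0,.042]),('work_point',[-.058,0,.042])):
    L=landmark_of(p,t);print(t,[(atz(p,d['centre'],q[2])[:2],d['confidence']) for d in L[:1]],bp(x,q))
E
```

```text
clk 16.0 tcp [0.6098 0.022  0.2157] yang 106.76 q [ 0.0366  0.4667  0.2907  1.3912 -0.0013 -0.2559] w 0.0501
shift [ 4.01 -4.52  1.57] spin -0.24
+x pred [374.5 234.9] got [376.2 232.2] r [7.9] [0.6543 0.1052]
+y pred [484.1 140.2] got [483.5 135.4] r [8.5 4.4] [0.5163 0.1747]
-x pred [387.6  23.2] got [383.4  21. ] r [5.2] [0.4471 0.0357]
0.21847097901534304 yaw 18.54452235783574 mid [0.5507 0.0705 0.038 ]
0.1544543038757273 yaw 18.263525483465916
t_mid [(array([ 0.5833, -0.0327]), 0.96)] [ 0.5851 -0.0328  0.123 ]
pulley [(array([0.4947, 0.0522]), 0.81)] [0.4974 0.0554 0.042 ]
work_point [(array([0.4966, 0.0514]), 0.82)] [0.4974 0.0554 0.042 ]
```

Call:
arm_command(
  slide=[
    [2, -2.2, 0.8],
    [4, -4.5, 1.6],
    [4, -4.5, 1.6],
    [4, -4.5, 1.6],
    [4, -4.5, 1.6],
  ],
  spin=[-0.2, -0.2, -0.2, -0.2, -0.2],
)

```text
clock: 16.77
eef_pos: [0.5835, -0.0279, 0.1983]
tool_rot: [-0.151, 0.989, 0.0, 0.0]
ft_force: [-0.3, 1.2, 0.0]
grip_width: 0.05
grasp_force: 0.0
```

Run:
```python
from holes import *
p=cam('wrist','w6.png');x=[.5529,.0724,np.radians(17)]
plan([.5845,-.0329,.2],107)
old=dict(p);old['pixels']=cv2.imread('pics/w3.png')[:,:,::-1].copy()
for q in (old,p):
    o=holes(q,x)
    for a,b,k in (('+x','-x',0),('+x','+y',45)):
        if a in o and b in o: d=o[a]-o[b];print(a,b,np.linalg.norm(d),'yaw',np.degrees(np.arctan2(d[1],d[0]))+k)
# static shift between pictures: bracket/T patch and pointer
a,b=[cv2.cvtColor(q['pixels'],cv2.COLOR_RGB2GRAY).astype(np.float32) for q in(old,p)]
for n,(r0,r1,c0,c1) in {'T':(170,240,255,330),'orange':(180,220,590,638),'wood':(60,170,20,150)}.items():
    print(n,cv2.phaseCorrelate(a[r0:r1,c0:c1].copy(),b[r0:r1,c0:c1].copy()))
```

```text
clk 16.82 tcp [ 0.5835 -0.028   0.1983] yang 107.33 q [-0.0481  0.4226  0.177   1.3247  0.0002 -0.3506] w 0.0499
shift [ 0.05 -0.5  -0.17] spin 0.33
+x pred [406.1 274. ] got [409.1 270.3] r [3.7] [0.6525 0.106 ]
+y pred [521.  183.1] got [523.9 179.3] r [9.1 4.4] [0.5162 0.1785]
-x pred [429.2  68.7] got [432.4  66.4] r [9.1] [0.445  0.0423]
+x -x 0.21703249781338124 yaw 17.05837144813158
+x +y 0.15439766819449832 yaw 16.999333042835644
+x pred [406.1 274. ] got [408.7 271.4] r [6.3] [0.654  0.1062]
+y none
-x none
T ((-5.852359130511054, 0.5284039292494995), 0.7475292707372595)
orange ((-3.7438177877822874, 1.8227528173429413), 0.9774988686045011)
wood ((-0.010528339824674049, 0.04190812033131408), 0.44982586566312815)
```

Call:
arm_command(
  slide=[
    [0, -0.5, 0],
    [0, -0.5, 0],
    [0, -0.5, 0],
    [0, -0.5, 0],
    [0, -0.5, 0],
  ],
  spin=[0.3, 0.3, 0.3, 0.3, 0.3],
)

```text
clock: 17.45
eef_pos: [0.5845, -0.034, 0.1981]
tool_rot: [-0.147, 0.989, 0.0, -0.0]
ft_force: [0.4, 0.7, -0.1]
grip_width: 0.05
grasp_force: 0.0
```

Run:
```python
from holes import *
p=cam('wrist','w7.png');x=[.5529,.0724,np.radians(17)]
plan([.584,-.0329,.1983],107.04)
old=dict(p);old['pixels']=cv2.imread('pics/w3.png')[:,:,::-1].copy()
a,b=[cv2.cvtColor(q['pixels'],cv2.COLOR_RGB2GRAY) for q in(old,p)]
# register images on the static surroundings, then compare each hole by template match
for n,(r0,r1,c0,c1) in {'T':(175,240,298,332),'bracket':(140,205,262,300),'orange':(180,222,590,636),'yellow':(250,290,530,575),'pointer':(18,52,425,458)}.items():
    m=cv2.matchTemplate(b[max(r0-8,0):r1+8,c0-8:min(c1+8,640)],a[r0:r1,c0:c1],cv2.TM_CCOEFF_NORMED);_,v,_,l=cv2.minMaxLoc(m);print(n,l[0]-min(8,c0),l[1]-min(8,r0),round(v,3))
for n,q in (('old',old),('new',p)):
    print(n);o=holes(q,x)
    for e,f,k in (('+x','-x',0),('+x','+y',45),('+y','-x',-45)):
        if e in o and f in o: d=o[e]-o[f];print(e,f,np.linalg.norm(d),'yaw',np.degrees(np.arctan2(d[1],d[0]))+k)
s=np.vstack([np.hstack([cv2.resize(q['pixels'][v-20:v+20,u-20:u+20],(260,260),interpolation=2) for u,v in((409,270),(523,180),(432,66))]) for q in(old,p)])
cv2.imwrite('pics/cmp.png',s[:,:,::-1])
```

```text
clk 17.5 tcp [ 0.5845 -0.034   0.1982] yang 106.93 q [-0.058   0.4257  0.1815  1.3265  0.     -0.3536] w 0.0497
shift [ 0.01  0.11 -0.01] spin -0.11
T 1 2 0.993
bracket 1 2 0.97
orange 2 1 0.995
yellow 2 1 0.99
pointer 1 1 0.967
old
+x pred [412.  274.2] got [409.1 270.3] r [3.7] [0.6542 0.0993]
+y pred [527.  182.6] got [523.9 179.3] r [9.1 4.4] [0.5185 0.1727]
-x pred [434.9  68.9] got [432.4  66.4] r [9.1] [0.4465 0.0372]
+x -x 0.2168635061489153 yaw 16.641293365547554
+x +y 0.1542880260769003 yaw 16.57939558956533
+y -x 0.15351522809318538 yaw 16.992978480436122
new
+x pred [412.  274.2] got [413.8 271.6] r [3.7] [0.6543 0.1051]
+y pred [527.  182.6] got [525.6 177.2] r [8.8 6.4] [0.516  0.1733]
-x none
+x +y 0.15410609893009872 yaw 18.756792680784898
```

View pics/cmp.png

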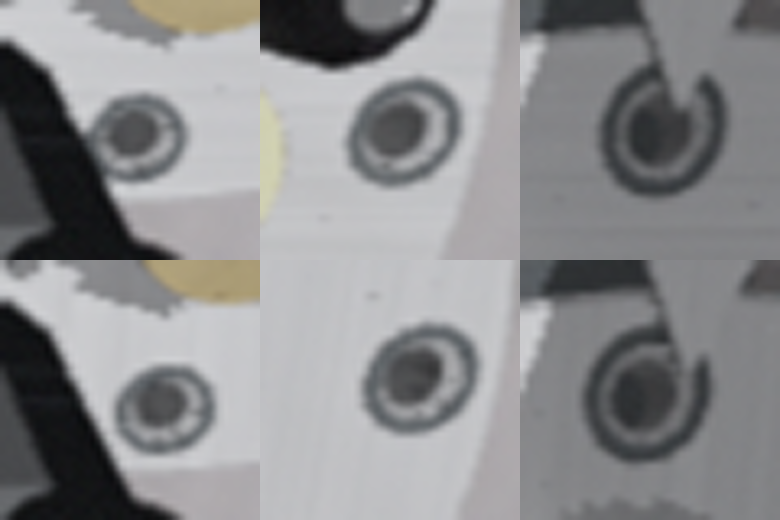

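Top row is the locked start, bottom row is now. With the static shift of about (1.3, 1.3) px removed, the holes have moved about 3 px, so the dial is about 1.7° short of 90°. I'll regrasp the crank and add about 1.6 mm clockwise.

Call:
arm_command(
  slide=[
    [-1, 4, 0],
    [-2, 8, 0],
    [-3, 12, 0],
    [-4, 15, 0],
    [-4, 15, 0],
  ],
  spin=[0, 0, 0, 0, 0],
)

```text
clock: 18.12
eef_pos: [0.5789, 0.1235, 0.1981]
tool_rot: [-0.149, 0.989, 0.0, 0.0]
ft_force: [0.1, 0.0, -0.4]
grip_width: 0.0498
grasp_force: 0.0
```

Call:
arm_command(
  slide=[
    [0, 0, 0],
    [0, 0, 3],
    [0, 0, 6],
    [0, 0, 9],
    [0, 0, 10.3],
  ],
  spin=[0, 0, 0, 0, 0],
)

```text
clock: 18.75
eef_pos: [0.5779, 0.1196, 0.0933]
tool_rot: [-0.146, 0.989, -0.0, -0.002]
ft_force: [-0.1, -0.1, 0.0]
grip_width: 0.0501
grasp_force: 0.0
```

```bash
python3 -c "
from h import *
plan([.5787,.121,.094],107)"
```

```text
clk 18.75 tcp [0.5779 0.1196 0.0933] yang 106.82 q [ 0.2042  0.5091  0.0303  1.0953 -0.0002 -0.0895] w 0.0501
shift [-0.12  0.11 -0.07] spin -0.18
```

Close, then measure.

Call:
arm_command(
  slide=[
    [-0.1, 0.1, 0],
    [-0.1, 0.1, 0],
    [-0.1, 0.1, 0],
    [-0.1, 0.1, 0],
    [-0.1, 0.1, 0],
  ],
  spin=[0, 0, 0, 0, 0],
  jaw=0,
)

```text
clock: 19.38
eef_pos: [0.5805, 0.1217, 0.0963]
tool_rot: [-0.147, 0.989, -0.001, 0.001]
ft_force: [-0.1, -5.1, 2.9]
grip_width: 0.0183
grasp_force: 59.0
```

```bash
python3 -c "
from h import *
plan([.5803,.1199,.0955],107)"
```

```text
clk 19.38 tcp [0.5805 0.1217 0.0963] yang 106.9 q [ 0.2075  0.508   0.0369  1.098  -0.0017 -0.0875] w 0.0183
shift [ 0.07 -0.16  0.08] spin -0.1
```

Call:
arm_command(
  slide=[
    [-0.04, -0.04, 0],
    [-0.08, -0.08, 0],
    [-0.12, -0.12, 0],
    [-0.16, -0.16, 0],
    [-0.16, -0.16, 0],
  ],
  spin=[0, 0, 0, 0, 0],
)

```text
clock: 20.0
eef_pos: [0.581, 0.1214, 0.0963]
tool_rot: [-0.147, 0.989, 0.0, -0.0]
ft_force: [-4.0, -3.9, 6.2]
grip_width: 0.0183
grasp_force: 59.4
```

Call:
arm_command(
  slide=[
    [0, 0, 0],
    [0, 0, 0],
    [0, 0, 0],
    [0, 0, 0],
    [0, 0, 0],
  ],
  spin=[0, 0, 0, 0, 0],
  jaw=5,
)

```text
clock: 20.62
eef_pos: [0.5818, 0.1215, 0.095]
tool_rot: [-0.147, 0.989, 0.0, -0.0]
ft_force: [0.8, -0.2, -0.2]
grip_width: 0.0501
grasp_force: 0.0
```

Call:
arm_command(
  slide=[
    [0, 0, -3],
    [0, 0, -6],
    [0, 0, -9],
    [2, -6, -10.3],
    [3, -11, -10.3],
  ],
  spin=[0, 0, 0, 0, 0],
)

```text
clock: 21.25
eef_pos: [0.5858, 0.0067, 0.2]
tool_rot: [-0.148, 0.989, -0.0, 0.002]
ft_force: [0.4, -0.2, -0.4]
grip_width: 0.05
grasp_force: 0.0
```

```bash
python3 -c "
from h import *
plan([.584,-.0329,.1983],107.04)"
```

```text
clk 21.25 tcp [0.5858 0.0067 0.2   ] yang 107.04 q [ 0.0115  0.4229  0.1819  1.3263 -0.0001 -0.286 ] w 0.05
shift [ 1.33 -3.73  0.17] spin 0.0
```

Call:
arm_command(
  slide=[
    [0.6, -2, 0],
    [1.2, -3.7, 0],
    [1.2, -3.7, 0.1],
    [1.2, -3.7, 0.1],
    [1.2, -3.7, 0.1],
  ],
  spin=[0, 0, 0, 0, 0],
)

```text
clock: 21.88
eef_pos: [0.5844, -0.0302, 0.197]
tool_rot: [-0.148, 0.989, 0.0, -0.0]
ft_force: [0.0, 0.5, 0.9]
grip_width: 0.05
grasp_force: 0.0
```

```bash
cat > cmp.py <<'E'
from holes import *
p=cam('wrist');plan([.584,-.0329,.1983],107.04)
b=cv2.cvtColor(p['pixels'],cv2.COLOR_RGB2GRAY);a=cv2.cvtColor(cv2.imread('pics/w3.png'),cv2.COLOR_BGR2GRAY)
s=4
def sh(r0,r1,c0,c1,w=9):
    A=cv2.resize(a[r0:r1,c0:c1],None,fx=s,fy=s,interpolation=2);rr,cc=max(r0-w,0),c0-w
    B=cv2.resize(b[rr:r1+w,cc:c1+w],None,fx=s,fy=s,interpolation=2)
    _,v,_,l=cv2.minMaxLoc(cv2.matchTemplate(B,A,cv2.TM_CCOEFF_NORMED))
    return (l[0]/s-(c0-cc),l[1]/s-(r0-rr),round(v,3))
st={n:sh(*q) for n,q in {'T':(175,240,298,332),'bracket':(140,205,262,300),'orange':(180,222,590,630),'pointer':(18,50,425,456)}.items()}
print(st)
for n,(u,v) in {'+x':(409,270),'+y':(523,180),'-x':(430,67)}.items():
    w=8;print(n,sh(v-w,v+w+1,u-w,u+w+1))
x=[.5529,.0724,np.radians(17)];h=holes(p,x)
E
python3 cmp.py
```

```text
clk 21.93 tcp [ 0.5844 -0.0303  0.1971] yang 107.04 q [-0.0519  0.4258  0.1787  1.3238  0.0002 -0.3493] w 0.0501
shift [ 0.11 -0.24 -0.12] spin -0.0
{'T': (-3.5, 1.5, 0.98), 'bracket': (-3.25, 0.75, 0.982), 'orange': (0.0, 1.0, 0.996), 'pointer': (-2.0, -0.75, 0.978)}
+x (1.25, 1.75, 0.97)
+y (-0.25, -2.5, 0.973)
-x (-6.0, -0.25, 0.949)
+x pred [409.  274.2] got [410.9 271.6] r [5.8 3.7] [0.6543 0.1054]
+y pred [524.3 182.3] got [524.4 176.1] r [3.6] [0.5147 0.1744]
-x none
```

The dial hardly moved because arm compliance took up the shift. I'll regrasp and judge by the measured TCP while gripping.

Call:
arm_command(
  slide=[
    [-1.2, 4, 0],
    [-2.4, 8, 0],
    [-3.6, 12, 0],
    [-4.2, 14.6, 0],
    [-4.2, 14.6, 2],
  ],
  spin=[0, 0, 0, 0, 0],
)

```text
clock: 22.55
eef_pos: [0.583, 0.1239, 0.1787]
tool_rot: [-0.15, 0.989, 0.0, 0.002]
ft_force: [-0.1, 1.3, -1.0]
grip_width: 0.0497
grasp_force: 0.0
```

Call:
arm_command(
  slide=[
    [0, 0, 2],
    [0, 0, 5],
    [0, 0, 8.1],
    [0, 0, 8.1],
    [0, 0, 8.1],
  ],
  spin=[0, 0, 0, 0, 0],
)

```text
clock: 23.18
eef_pos: [0.5827, 0.121, 0.0973]
tool_rot: [-0.148, 0.989, 0.0, 0.001]
ft_force: [-1.1, 0.4, 0.8]
grip_width: 0.0499
grasp_force: 0.0
```

Call:
arm_command(
  slide=[
    [0, 0, 0],
    [0, 0, 0],
    [0, 0, 0],
    [0, 0, 0],
    [0, 0, 0],
  ],
  spin=[0, 0, 0, 0, 0],
  jaw=0,
)

```text
clock: 23.8
eef_pos: [0.5832, 0.1215, 0.098]
tool_rot: [-0.148, 0.989, 0.001, 0.002]
ft_force: [-0.6, 4.3, 5.3]
grip_width: 0.0186
grasp_force: 59.1
```

```bash
cat > yc.py <<'E'
from h import *
o=get_obs();plan([.58,.12,.0955],107,o);t=np.radians(107);print('ycoord mm',1e3*(o['eef_pos'][0]*np.cos(t)+o['eef_pos'][1]*np.sin(t)),o['ft_force'])
E
python3 yc.py; python3 -c "
import numpy as np;t=np.radians(107)
for a in((.5789,.1207),(.5805,.1217),(.581,.1214)):print(1e3*(a[0]*np.cos(t)+a[1]*np.sin(t)))"
```

```text
clk 23.8 tcp [0.5832 0.1215 0.098 ] yang 106.97 q [ 0.2046  0.5098  0.0449  1.102   0.0015 -0.0915] w 0.0186
shift [ 0.35 -0.05  0.25] spin -0.03
ycoord mm -54.329567930485005 [-0.6359  4.294   5.3386]
-53.82799581925385
-53.33948579084721
-53.77256306999746
```

Call:
arm_command(
  slide=[
    [-0.05, -0.05, 0],
    [-0.1, -0.1, 0],
    [-0.15, -0.15, 0],
    [-0.15, -0.15, 0],
    [-0.15, -0.15, 0],
  ],
  spin=[0, 0, 0, 0, 0],
)

```text
clock: 24.42
eef_pos: [0.585, 0.1205, 0.098]
tool_rot: [-0.148, 0.989, 0.001, 0.002]
ft_force: [-1.0, 3.1, 6.0]
grip_width: 0.0186
grasp_force: 59.1
```

```bash
python3 yc.py
```

```text
clk 24.43 tcp [0.585  0.1205 0.098 ] yang 106.97 q [ 0.2024  0.5128  0.0499  1.1041  0.0015 -0.0937] w 0.0186
shift [0.5  0.1  0.25] spin -0.03
ycoord mm -55.814922021498 [-1.0171  3.1068  6.0192]
```

Call:
arm_command(
  slide=[
    [0, 0, 0],
    [0, 0, 0],
    [0, 0, 0],
    [0, 0, 0],
    [0, 0, 0],
  ],
  spin=[0, 0, 0, 0, 0],
  jaw=5,
)

```text
clock: 25.05
eef_pos: [0.5838, 0.1193, 0.096]
tool_rot: [-0.147, 0.989, -0.0, -0.0]
ft_force: [-0.7, -0.4, 0.6]
grip_width: 0.0498
grasp_force: 0.0
```

Call:
arm_command(
  slide=[
    [0, 0, -3],
    [0, 0, -6],
    [0.5, -3, -9],
    [2, -8, -10.1],
    [4, -13, -10.1],
  ],
  spin=[0, 0, 0, 0, 0],
)

```text
clock: 25.68
eef_pos: [0.5846, -0.0176, 0.1987]
tool_rot: [-0.148, 0.989, -0.0, 0.002]
ft_force: [0.3, -0.5, -0.9]
grip_width: 0.0501
grasp_force: 0.0
```

Call:
arm_command(
  slide=[
    [0.4, -1.7, 0],
    [0.4, -1.7, 0],
    [0.4, -1.7, 0],
    [0.4, -1.7, 0],
    [0.4, -1.7, 0],
  ],
  spin=[0, 0, 0, 0, 0],
)

```text
clock: 26.3
eef_pos: [0.5847, -0.0328, 0.197]
tool_rot: [-0.148, 0.989, 0.0, -0.0]
ft_force: [-0.7, -0.7, -0.2]
grip_width: 0.05
grasp_force: 0.0
```

```bash
python3 cmp.py
```

```text
clk 26.35 tcp [ 0.5846 -0.033   0.197 ] yang 107.03 q [-0.0564  0.4267  0.1799  1.3242  0.0001 -0.3536] w 0.0499
shift [ 0.06  0.03 -0.13] spin -0.01
{'T': (-0.25, 2.0, 0.993), 'bracket': (-0.75, 1.25, 0.992), 'orange': (2.0, 1.25, 0.995), 'pointer': (1.0, 0.0, 0.982)}
+x (-0.25, 1.75, 0.927)
+y (1.25, 2.75, 0.982)
-x (2.25, 0.25, 0.959)
+x none
+y pred [526.7 182.8] got [525.  182.3] r [8.7 6.8] [0.5208 0.1757]
-x none
```

The residual now reads about 0.7° past, or 1.3 mm at the hole. That is within the 3 mm pull-in, so I'll go for the T-handle.

Call:
arm_command(
  slide=[
    [0, 0, 2],
    [0, 0, 5],
    [0, 0, 8],
    [0, 0, 8.8],
    [0, 0, 8.8],
  ],
  spin=[0, 0, 0, 0, 0],
)

```text
clock: 26.98
eef_pos: [0.5845, -0.0338, 0.1091]
tool_rot: [-0.147, 0.989, 0.0, -0.0]
ft_force: [-0.0, -0.5, 0.7]
grip_width: 0.0503
grasp_force: 0.0
```

Call:
arm_command(
  slide=[
    [0, 0, 0],
    [0, 0, 0],
    [0, 0, 0],
    [0, 0, 0],
    [0, 0, 0],
  ],
  spin=[0, 0, 0, 0, 0],
  jaw=0,
)

```text
clock: 27.6
eef_pos: [0.5857, -0.0341, 0.1106]
tool_rot: [-0.147, 0.989, -0.0, 0.001]
ft_force: [0.3, -0.6, 5.3]
grip_width: 0.0106
grasp_force: 60.8
```

Call:
arm_command(
  slide=[
    [0, 0, -0.3],
    [0, 0, -0.6],
    [0, 0, -0.9],
    [0, 0, -0.9],
    [0, 0, -0.9],
  ],
  spin=[0, 0, 0, 0, 0],
)

```text
clock: 28.22
eef_pos: [0.5851, -0.0341, 0.116]
tool_rot: [-0.147, 0.989, 0.0, -0.0]
ft_force: [5.5, -0.2, -11.4]
grip_width: 0.0107
grasp_force: 58.6
```

Call:
arm_command(
  slide=[
    [0, 0, -0.2],
    [0, 0, -0.2],
    [0, 0, -0.2],
    [0, 0, -0.2],
    [0, 0, -0.2],
  ],
  spin=[5, 14, 24, 34, 44],
)

```text
clock: 28.85
eef_pos: [0.585, -0.0359, 0.1177]
tool_rot: [0.237, 0.971, -0.002, -0.0]
ft_force: [7.3, -5.1, -11.6]
grip_width: 0.0105
grasp_force: 58.6
```

Call:
arm_command(
  slide=[
    [0, 0, 0],
    [0, 0, 0],
    [0, 0, 0],
    [0, 0, 0],
    [0, 0, 0],
  ],
  spin=[10, 20, 30, 40, 46],
)

```text
clock: 29.48
eef_pos: [0.5835, -0.0371, 0.1173]
tool_rot: [0.598, 0.802, -0.004, 0.0]
ft_force: [3.5, -8.5, -12.3]
grip_width: 0.0106
grasp_force: 58.6
```

Call:
arm_command(
  slide=[
    [0, 0, 0.3],
    [0, 0, 0.7],
    [0, 0, 1.1],
    [0, 0, 1.5],
    [0, 0, 1.8],
  ],
  spin=[0, 0, 0, 0, 0],
)

```text
clock: 30.1
eef_pos: [0.5836, -0.0371, 0.1003]
tool_rot: [0.596, 0.803, -0.003, 0.0]
ft_force: [1.0, -7.4, -5.6]
grip_width: 0.0109
grasp_force: 59.6
```

Call:
arm_command(
  slide=[
    [0, 0, 0],
    [0, 0, 0],
    [0, 0, 0],
    [0, 0, 0],
    [0, 0, 0],
  ],
  spin=[0, 0, 0, 0, 0],
  jaw=5,
)

```text
clock: 30.72
eef_pos: [0.5847, -0.0338, 0.1023]
tool_rot: [0.595, 0.804, 0.0, 0.0]
ft_force: [0.1, -0.2, -0.4]
grip_width: 0.0501
grasp_force: 0.0
```

Call:
arm_command(
  slide=[
    [0, 0, -2],
    [0, 0, -5],
    [0, 0, -8],
    [0, 0, -11],
    [0, 0, -11.5],
  ],
  spin=[0, 0, 0, 0, 0],
)

```text
clock: 31.35
eef_pos: [0.586, -0.034, 0.2197]
tool_rot: [0.595, 0.804, 0.001, 0.002]
ft_force: [-0.3, -0.2, -0.2]
grip_width: 0.0501
grasp_force: 0.0
```

Call:
arm_command(
  slide=[
    [0, 0, 0],
    [0, 0, 0],
    [0, 0, 0],
    [0, 0, 0],
    [0, 0, 0],
  ],
  spin=[0, 0, 0, 0, 0],
)

```text
clock: 31.98
eef_pos: [0.5845, -0.034, 0.2168]
tool_rot: [0.595, 0.804, -0.0, -0.0]
ft_force: [0.1, 0.1, -0.0]
grip_width: 0.0498
grasp_force: 0.0
```

Run:
```python
from holes import *
p=cam('wrist','w9.png');plan([.5833,-.0391,.2111],18.64)
q=dict(p);
x=[.5529,.0724,np.radians(17)]
o=holes(p,x)
for e,f,k in (('+x','-x',0),('+x','+y',45),('+y','-x',-45)):
    if e in o and f in o: d=o[e]-o[f];print(e,f,np.linalg.norm(d),'yaw',np.degrees(np.arctan2(d[1],d[0]))+k)
# heights by depth of the T top
M,t=ext(p);K=np.linalg.inv(p['intrinsics'])
def dz(u,v):
    z=p['range_z'][v-3:v+4,u-3:u+4];z=np.median(z[z>0]);return M.T@(z*(K@[u,v,1.])-t)
for h in(.122,.133):
    u,v=proj(p,bp(x,[0,-.11,h])).round().astype(int);print('T top',u,v,dz(u,v))
for n,qq in {'dial':[.03,.085,.038],'bracket':[0,-.15,.072]}.items():
    u,v=proj(p,bp(x,qq)).round().astype(int);
    print(n,u,v,dz(u,v) if 3<v<396 else '')
for t2,h in(('t_mid',.112),('pulley',.042),('work_point',.042)):
    L=landmark_of(p,t2);print(t2,[(atz(p,d['centre'],h)[:2],round(d['confidence'],2)) for d in L[:1]])
print('model T,wp',bp(x,[0,-.11,0])[:2],bp(x,[-.058,0,0])[:2])
```

```text
clk 32.02 tcp [ 0.5846 -0.034   0.217 ] yang 16.93 q [-0.0581  0.4184  0.2192  1.3719 -0.      1.2171] w 0.0498
shift [-0.45 -0.27  0.59] spin -1.71
+x none
+y pred [317.6 -66.4] got [314.5 202.4] r [5.  4.3] [ 0.5899 -0.0618]
-x pred [207.   69.9] got [205.   69.3] r [9.2] [0.4457 0.0402]
+y -x 0.17656671712796596 yaw -80.25108260470942
T top 318 201 [ 0.585  -0.0326  0.1213]
T top 318 206 [ 0.5863 -0.0369  0.1212]
dial 351 -33 
bracket 318 223 [ 0.5911 -0.0526  0.1191]
t_mid [(array([ 0.5827, -0.0375]), 0.9)]
pulley [(array([0.4948, 0.0535]), 0.59)]
work_point [(array([0.4945, 0.0533]), 0.82)]
model T,wp [ 0.5851 -0.0328] [0.4974 0.0554]
```

Run:
```python
from h import *
p=cam('wrist');o=get_obs();M,t=ext(p);cz=(-M.T@t)[2];K=np.linalg.inv(p['intrinsics'])
f=lambda u,v,d:(M.T@(d*(K@[u,v,1.])))[2]
print('start T height',cz-o['eef_pos'][2]+.2111+np.mean([f(u,v,d) for v,r in zip(range(190,206,4),[[.2428,.2429,.2422],[.2434,.2422,.2427],[.2435,.2435,.2448],[.2445,.2454,.2445]]) for u,d in zip((316,319,322),r)]))
z=p['range_z'];print('now',cz+np.mean([f(u,v,z[v,u]) for v in range(194,210,4) for u in(315,318,321)]), o['ft_force'])
```

```text
start T height 0.12129841483377049
now 0.12148783921490167 [ 0.7377  0.1564 -0.5892]
```

```bash
python3 -c "
from workcell import *
print(job_done())"
```

```text
the job is handed in; nothing more can be done
None
```

The job is handed in: the plunger was parked, the dial turned a quarter turn clockwise so the pulley stands at the pointer, and the pin dropped home again. My last camera check had the T-handle at its starting height to within 0.2 mm and the pulley under 1 mm from the work point; the judge's verdict was not shown.

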